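Lock a T-foot clamp anchor into the milling bed

TASK

Get the milling bed ready for clamping: take the lime-green T-foot anchor, lower it upright into the slot between the two lime marks with its foot lengthwise along the slot until it stands on the slot floor, then twist it a quarter turn (either way) so the foot locks crosswise under both lips, and let go of it there. Leave the orange pin and the copper blank where they are.

Things in the scene. Friction and masses are not known exactly. Their poses are not given: they have to be found in the camera images.
- anchor_grip (a point): Lime-green T-foot anchor, loose, upright on the bench left of the bed, 82 mm tall, 0.1 to 0.21 kg. Point: centre of its lime grip bar, 64 mm above its underside. Bar 46 mm long along x, 14 mm thick along y (pinch here), 36 mm tall (z up). Below: steel stem 16 mm thick, 24 mm collar under the bar, and a steel foot 48 mm long along x (like the bar), 20 mm wide, 12 mm tall.
- mark_spot (a point): Place for the anchor: on the centre line of one of two T-slots in the fixed aluminium bed, level with its top face, midway between two flat lime marks on the lips. y along the slot, x across, z up. Mouth 32 mm wide, lips 12 mm thick, channel below them 66 mm wide and 20 mm high, its floor 32 mm below this point. With the foot on the floor, anchor_grip is 32 mm above this point.
- pin_grip (a point): Bystander: the orange pin, loose, standing on the bench near the lime anchor. It has the same grip bar but orange, and a round foot 40 mm in diameter. The point is the centre of its bar, 64 mm above its underside. Leave it alone.
- blank_mid (a point): Bystander: the copper blank, a loose flat plate 60 x 80 x 15 mm lying on the top of the bed over the other slot, the one without the lime marks; the point is its centre. The two slots' centre lines are 104 mm apart. Leave it alone.
Mind the look-alikes: they are no part of the job. Leave any blue or turquoise look-alike of the part that bears anchor_grip alone.

How it is judged:
By the outcome, as a careful person would: the job done as asked, in the order asked, and still so for the second after the job is handed in, with the robot touching nothing.
It also fails if it takes over 40 s, if anything falls off the work surface, if the arm or the gripper's body presses on something with over 40 N, if the wrist force passes 120 N, or if a joint passes its speed limit or range.

ROBOT

A 6-joint arm with a two-finger parallel gripper is mounted at the origin on the work surface. World frame = base frame: x ahead of the robot, y to its left, z up, the work surface at z = 0. Lengths are in mm, angles in rad, forces in N, time in s.
With the tool pointing down it reaches from about 275 to 725 mm from the base axis. Payload 5.6 kg.
Tool frame: the origin (TCP) lies on the centre line of the jaws, within the pads' length; the fingertips stand 14 mm ahead of it and the grasp point (between the pads) lies 5 mm behind it; z points along the fingers, y is the direction in which the jaws open and shut (so a half turn about z gives the same grasp; the last joint's range is limited). The gripper opens to 85 mm and grips with 20 to 120 N. Pads are 22 mm wide; open, the fingers measure 114 mm over their backs; the gripper's body (76 mm by 85 mm) begins 54 mm behind the grasp point. The pads swing forward as they close: fully open they stand 13 mm farther back than shut.
Start: joints at [-0.996, 0.255, 0.108, 0, -1.424, -0.285], TCP at [157.188, -527.053, 245.283] pointing down, gripper open.
Joint ranges: [-2.95, 2.95], [-1.21, 1.97], [-1.09, 1.5], [-2.87, 1.71], [-2.94, -0.07], [-3.05, 3.05]. Speed limits (rad/s): [2.57, 2.57, 3.14, 3.14, 3.14, 3.14].

INTERFACE

Orientations are given as a unit quaternion [w, x, y, z].
In Python, from cell import robot, kin, snapshot, get_calibration, nets, monitor gives the robot as it stands. Calls block until the motion is done:
- robot.movep(position, orientation): joint-space move of the TCP to a pose.
- robot.line_to(position, rot=None, vel=150, guard=None): straight line of the TCP; rot=None keeps the orientation; vel is the mean speed in mm/s. With guard (N) it stops when the force on the tool has changed by that much, and returns True; else False.
- robot.set_joints(angles): joint-space move.
- robot.command_gripper(opening, grip_force=None): finger opening in mm; grip_force is the grip in N (None keeps the last); returns when the fingers have stopped.
- robot.dwell(seconds).
- kin.ik(position, orientation): joint angles nearest the present ones, or None.
- snapshot(name): name is "side" or "top"; returns the picture (480x640x3 uint8, red, green, blue); there is no depth.
- get_calibration(name): a dict with "K" (3x3 intrinsics, pixels), "k1" (the pictures are not rectified: a ray, as slopes to the right and down, at radius r is drawn at 1 + k1 r^2 times it, then the intrinsics apply), "rvec" (rotation vector, rad) and "tvec" (3), from world to camera coordinates, as OpenCV has them. Camera axes: x right, y down, z forward; pixel columns grow to the right and rows downward; lengths in mm; the calibration is good to about 2 mm. A picture is of the moment at which its call begins. get_calibration takes no time and is no camera call.
A pose or a line that the arm cannot do raises robot.IKError and nothing moves.
- robot.close_job(): hands the job in, once; it reports no verdict.
Trained networks look in the newest picture that a camera, given by its name, has taken for a name from the list of things; names that differ only in an ending like _2 or _b are one class to them, and where a whole thing is asked for, a point or a joint stands for the part that bears it (a point fixed in the world has none). Each returns a list of dicts, best first, with "confidence" (0 to 1); they miss things now and then, are a little off and sometimes report something else, mostly with a low value. They report only what shows in the picture. A call takes as long as a camera call. They do not tell look-alikes from the thing itself.
- nets.regions_of(camera, name): "mask" (480x640 bool, what is visible of it) and "box" ([left, top, width, height] in pixels, round what is visible of it).
Readings, each from a call of its own:
- monitor.read_time_s(): time.
- monitor.read_qpos(): joint angles.
- monitor.read_dq(): joint speeds.
- monitor.read_effort(): joint torques, N m.
- monitor.read_eef_pos(): TCP position.
- monitor.read_eef_rot(): TCP orientation.
- monitor.read_force(): force on the tool from outside, world axes, zero at the start.
- monitor.read_wrist_torque(): the same for the moment, N m.
- monitor.read_grip_width(): finger opening in mm.
Only numpy, scipy, OpenCV 4.12 (cv2) and the standard library are available. Lean on these libraries where they do the work, as an engineer would, in place of code of your own. Each camera call takes 0.05 s, during which the arm holds its last target.

## Working session

There is one attempt and no reset: what is moved stays moved. The work goes in short steps, each a Python script; the robot and the scene stay as the last script left them, time stands still between calls to the robot, and variables do not carry over. Pictures are saved under pics/ and viewed, and the job is handed in when it is done.

```bash
ls; mkdir -p pics; python3 - <<'E'
from cell import robot, kin, snapshot, get_calibration, nets, monitor
import cv2
for c in ("side","top"):
    im=snapshot(c); cv2.imwrite(f"pics/{c}0.png",im[:,:,::-1])
    cal=get_calibration(c); print(c,cal)
    for n in ("anchor_grip","mark_spot","pin_grip","blank_mid"):
        print(n,[(round(d["confidence"],2),d["box"]) for d in nets.regions_of(c,n)])
print(monitor.read_time_s(),monitor.read_eef_rot())
E
```

```text
pics
side {'K': array([[513.89685571,   0.        , 320.96340805],
       [  0.        , 513.89685571, 234.66350925],
       [  0.        ,   0.        ,   1.        ]]), 'k1': 0.007306490038284051, 'rvec': array([ 0.62415975, -2.57841677,  1.28005225]), 'tvec': array([494.07125766, 163.10604084, 796.71803474])}
anchor_grip [(0.78, [255.6, 237.2, 22.4, 56.8]), (0.77, [208.4, 259.1, 13.4, 60.1]), (0.68, [160.9, 289.6, 21.3, 57.4])]
mark_spot [(0.7, [357.9, 190.0, 29.1, 14.4])]
pin_grip []
blank_mid [(0.83, [309.6, 167.5, 40.6, 30.1])]
top {'K': array([[510.68534636,   0.        , 315.04970157],
       [  0.        , 510.68534636, 243.99254097],
       [  0.        ,   0.        ,   1.        ]]), 'k1': -0.09816087817326917, 'rvec': array([ 2.16020366, -2.10165629,  0.20945732]), 'tvec': array([ 62.83406546, 517.07098776, 714.19420217])}
anchor_grip [(0.95, [243.6, 189.9, 39.3, 26.5]), (0.94, [190.4, 159.1, 44.6, 37.5]), (0.56, [135.3, 140.1, 43.5, 43.4])]
mark_spot [(0.62, [429.8, 238.1, 33.7, 43.2])]
pin_grip [(0.58, [205.6, 267.1, 26.3, 36.3])]
blank_mid [(0.6, [421.8, 174.8, 57.9, 40.5])]
0.5 [-1.59244173e-06 -1.44409076e-01  9.89518073e-01  5.27237365e-05]
```

View pics/top0.png

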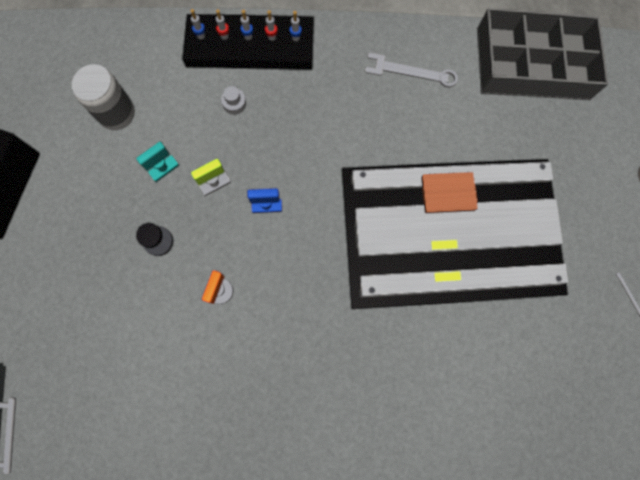

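View pics/side0.png

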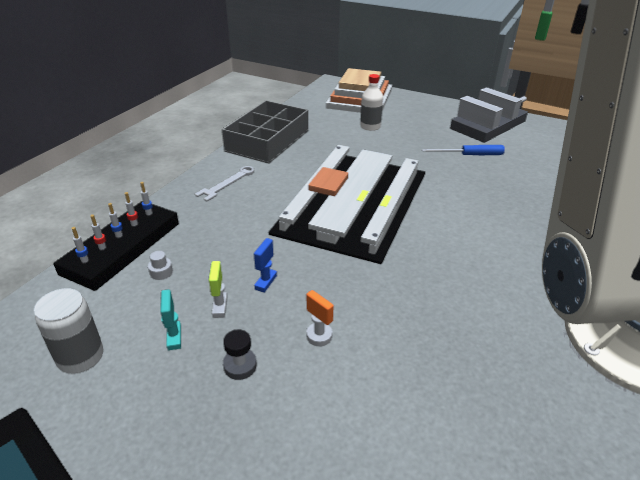

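```bash
python3 - <<'E'
import cv2
a=cv2.imread("pics/top0.png")[120:320,120:320]; b=cv2.imread("pics/side0.png")[220:360,140:290]
cv2.imwrite("pics/topc.png",cv2.resize(a,(600,600),interpolation=2)); cv2.imwrite("pics/sidec.png",cv2.resize(b,(600,560),interpolation=2))
E
```

```text
(no output)
```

View pics/topc.png

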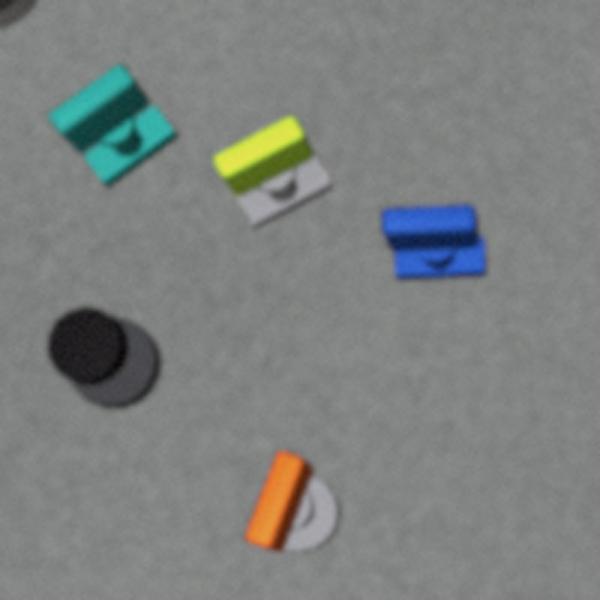

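View pics/sidec.png

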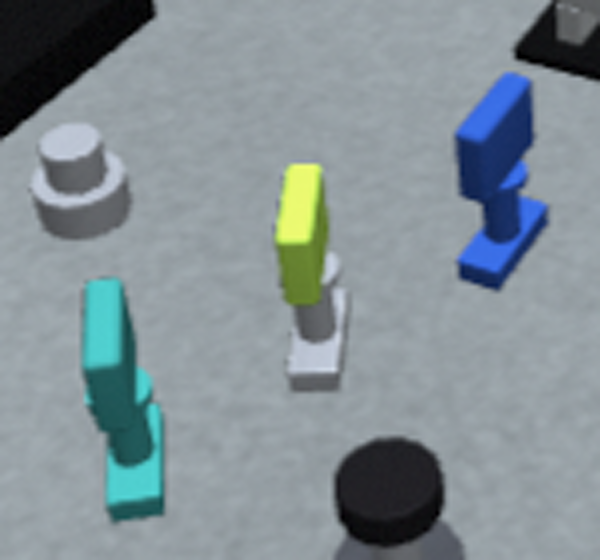

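Anchor candidates in the top view are turquoise (157,160), lime (210,176) and blue (264,201). The lime one at (210,176) (side view (217,288)) is the one asked for, since only it has a lime bar and a steel foot, and the enlarged crops confirm this. The lime marks are at (444,245) and (448,277), the pin at (213,287), and the copper blank at (450,192).

```bash
cat > h.py <<'E'
import numpy as np, cv2
from scipy.optimize import minimize, least_squares
from cell import get_calibration
C={c:get_calibration(c) for c in("side","top")}
def proj(c,P):
    k=C[c]; return cv2.projectPoints(np.asarray(P,float).reshape(-1,1,3),k["rvec"],k["tvec"],k["K"],np.array([k["k1"],0,0,0.]))[0][:,0]
def ray(c,uv):
    k=C[c]; n=cv2.undistortPoints(np.asarray(uv,float).reshape(-1,1,2),k["K"],np.array([k["k1"],0,0,0.]))[:,0]
    R=cv2.Rodrigues(k["rvec"])[0]; return -R.T@k["tvec"], np.c_[n,np.ones(len(n))]@R
def atz(c,uv,z):
    o,d=ray(c,uv); return o+d*((z-o[2])/d[:,2])[:,None]
def tri(us,ut):
    return least_squares(lambda p:np.r_[proj("side",p)[0]-us,proj("top",p)[0]-ut],[500,0,30]).x
def lime(im,vmin=60):
    h=cv2.cvtColor(im,cv2.COLOR_RGB2HSV); return cv2.inRange(h,(24,110,vmin),(45,255,255))
def blobs(m,amin=15):
    n,l,s,c=cv2.connectedComponentsWithStats(m); return [(s[i,4],c[i],l==i) for i in range(1,n) if s[i,4]>=amin]
def boxpts(x,y,z,a,L=46,W=14,H=36):
    p=np.array([[i*L/2,j*W/2,k*H/2] for i in(-1,1) for j in(-1,1) for k in(-1,1)])
    R=np.array([[np.cos(a),-np.sin(a),0],[np.sin(a),np.cos(a),0],[0,0,1]]); return p@R.T+[x,y,z]
def fitbox(masks,x0,free_z=False):
    S=4
    big={c:cv2.resize(m.astype(np.float32),None,fx=S,fy=S,interpolation=cv2.INTER_LINEAR)>.5 for c,m in masks.items()}
    def cost(v):
        z=v[3] if free_z else 64; t=0
        for c,b in big.items():
            q=cv2.convexHull(((proj(c,boxpts(v[0],v[1],z,v[2]/50))+.5)*S*16).astype(np.int32))
            r=np.zeros(b.shape,np.uint8); cv2.fillConvexPoly(r,q,1,shift=4); r=r>0
            t+=1-(r&b).sum()/max(1,(r|b).sum())
        return t
    best=None
    for da in (0,15,-15):
        s=np.array(x0,float); s[2]+=da
        sim=np.vstack([s]+[s+6*e for e in np.eye(len(s))])
        r=minimize(cost,s,method="Nelder-Mead",options=dict(initial_simplex=sim,xatol=.05,fatol=1e-4))
        if best is None or r.fun<best.fun: best=r
    return best
E
python3 - <<'E'
from h import *
I={c:cv2.imread(f"pics/{c}0.png")[:,:,::-1].copy() for c in C}
B={c:blobs(lime(I[c])) for c in C}
for c in C:
    print(c,[(a,np.round(p,1)) for a,p,_ in B[c]])
bar={c:max(B[c],key=lambda b:b[0]) for c in C}
x0=atz("top",bar["top"][1],70)[0]
for cs in (("top",),("side",),("top","side")):
  for a0 in (0,30,60,90):
    r=fitbox({c:bar[c][2] for c in cs},[x0[0],x0[1],np.radians(a0)*50]); print(cs,a0,np.round(r.x[:2],1),round(np.degrees(r.x[2]/50),1),round(r.fun,3))
mk={c:sorted([b for b in B[c] if b[1][0]>330],key=lambda b:b[1][1]) for c in C}
for i in range(2):
    p=tri(mk["side"][i][1],mk["top"][i][1]); print("mark",p, proj("top",p)[0]-mk["top"][i][1])
E
```

```text
side [(np.int32(59), array([362.2, 195.3])), (np.int32(62), array([385.3, 200.6])), (np.int32(356), array([215.1, 277.9]))]
top [(np.int32(456), array([207.2, 171.1])), (np.int32(197), array([444. , 244.3])), (np.int32(201), array([447.4, 276.1]))]
('top',) 0 [618.7 242. ] -57.0 0.188
('top',) 30 [617.3 241.5] -60.4 0.184
('top',) 60 [618.9 241.7] 119.7 0.185
('top',) 90 [617.1 241.4] 121.8 0.186
('side',) 0 [619.  240.2] -56.0 0.15
('side',) 30 [618.9 240.3] -55.9 0.15
('side',) 60 [618.9 240.2] 124.1 0.149
('side',) 90 [618.8 240.2] 124.5 0.15
('top', 'side') 0 [617.9 241.3] -55.3 0.339
('top', 'side') 30 [618.1 241.4] -54.7 0.342
('top', 'side') 60 [618.  241.3] 124.7 0.34
('top', 'side') 90 [617.9 241.6] 124.2 0.342
mark [ 521.52618237 -119.10398218   39.60762746] [0.03878045 0.13767069]
mark [ 473.05711743 -123.49359544   39.12278527] [0.02356307 0.08721529]
```

```bash
cat > ov.py <<'E'
from h import *
def crop(im,c,segs,u,s,name):
    x,y,w,h=u; a=cv2.resize(im[y:y+h,x:x+w,::-1],None,fx=s,fy=s,interpolation=cv2.INTER_NEAREST)
    for P,col in segs:
        q=(proj(c,P)-[x,y]+.5)*s
        cv2.polylines(a,[q.round().astype(np.int32)],False,col,1)
    cv2.imwrite(name,a)
def boxsegs(x,y,z,a,L,W,H,col):
    b=boxpts(x,y,z,a,L,W,H); o=[0,1,3,2,0]; return [(b[[0,2,6,4,0]],col),(b[[1,3,7,5,1]],col)]
def slotsegs(m,a,L=180,off=(16,)):
    R=np.array([[np.cos(a),-np.sin(a),0],[np.sin(a),np.cos(a),0],[0,0,1]]); S=[]
    for o in off:
        for s in(-1,1): S.append((np.array([[s*o,t,0] for t in np.linspace(-L,L,20)])@R.T+m,(0,0,255)))
    S.append((np.array([[-35,0,0],[35,0,0.]])@R.T+m,(255,0,255)))
    return S
E
python3 - <<'E'
from ov import *
I={c:cv2.imread(f"pics/{c}0.png")[:,:,::-1].copy() for c in C}
a=np.radians(-55.3); x,y=618,241.3
S=boxsegs(x,y,64,a,46,14,36,(0,0,255))+boxsegs(x,y,6,a,48,20,12,(255,0,0))
crop(I["top"],"top",S,(180,145,70,60),8,"pics/o1.png")
crop(I["side"],"side",S,(190,250,60,75),8,"pics/o2.png")
m=np.array([497.3,-121.3,39.4])
crop(I["top"],"top",slotsegs(m,np.radians(5.2)),(335,150,240,165),3,"pics/o3.png")
crop(I["side"],"side",slotsegs(m,np.radians(5.2)),(270,140,160,120),5,"pics/o4.png")
E
```

```text
(no output)
```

View pics/o1.png

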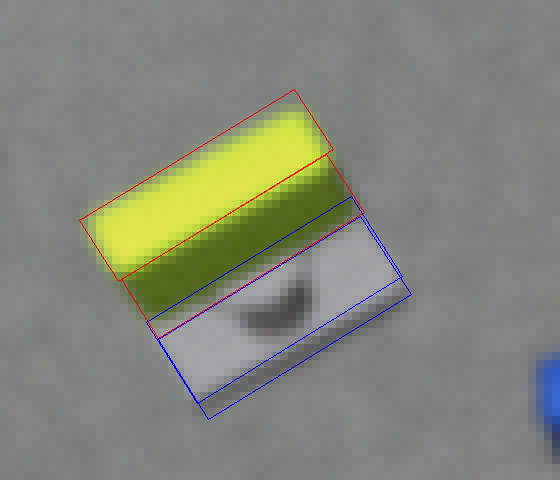

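View pics/o2.png

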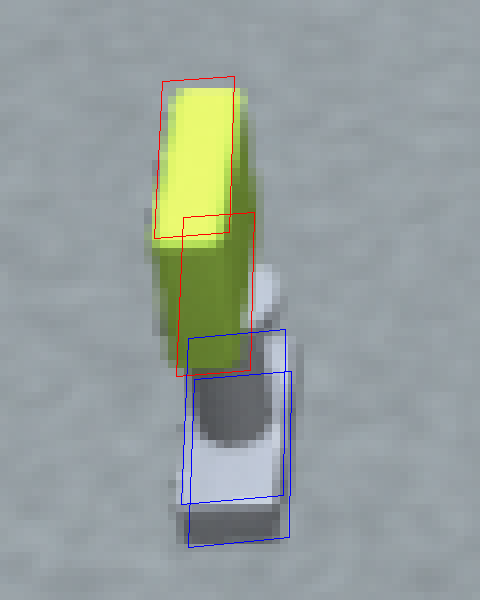

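View pics/o3.png

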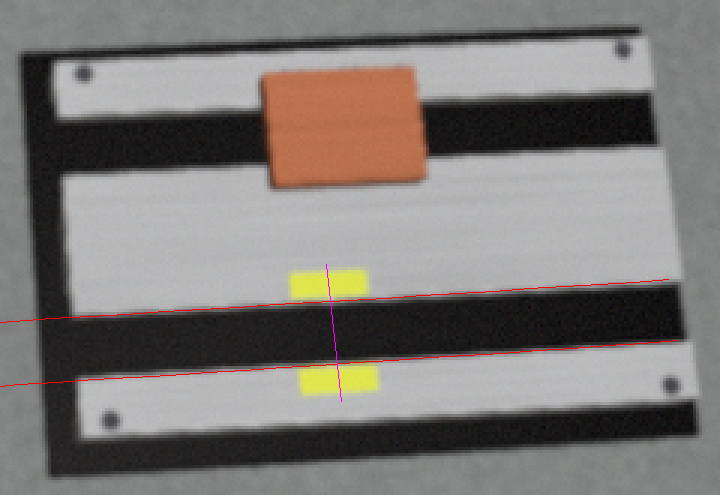

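View pics/o4.png

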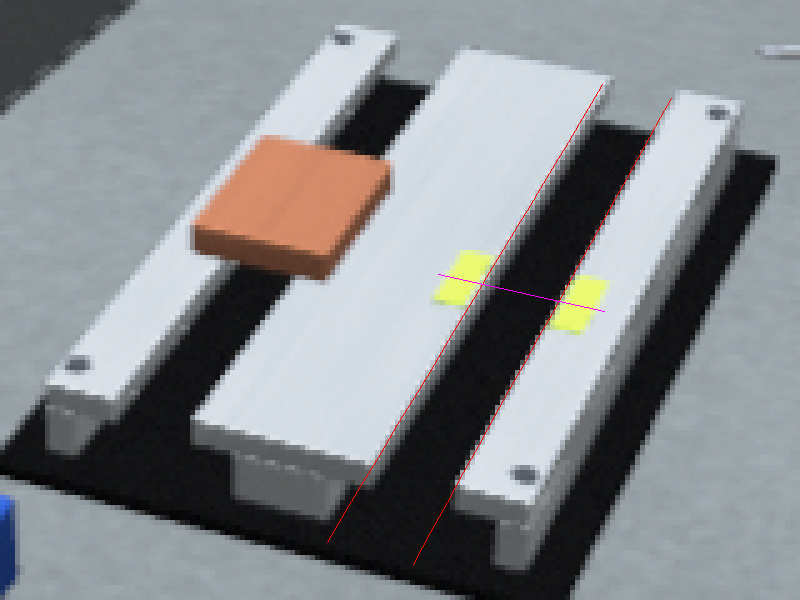

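```bash
python3 - <<'E'
from ov import *
I={c:cv2.imread(f"pics/{c}0.png")[:,:,::-1].copy() for c in C}
def m(c):
    h=cv2.cvtColor(I[c],cv2.COLOR_RGB2HSV); k=cv2.inRange(h,(22,75,40),(50,255,255)); return max(blobs(k),key=lambda b:b[0])[2]
M={c:m(c) for c in C}
print({c:M[c].sum() for c in M})
for cs in (("top",),("side",),("top","side")):
    r=fitbox({c:M[c] for c in cs},[618,241,np.radians(120)*50,64],True); print(cs,np.round(r.x[[0,1,3]],1),round(np.degrees(r.x[2]/50),1),round(r.fun,3))
    x,y,t,z=r.x; a=t/50
    S=boxsegs(x,y,z,a,46,14,36,(0,0,255))+boxsegs(x,y,6+z-64,a,48,20,12,(255,0,0))
    k="".join(cs)
    for c,u in (("top",(180,145,70,60)),("side",(190,250,60,60))): crop(I[c],c,S,u,6,f"pics/p{k}{c}.png")
a=[cv2.imread(f"pics/ptopside{c}.png") for c in("top","side")]
cv2.imwrite("pics/p.png",np.hstack(a))
# bed: fit slot edges in the top picture at z=39.4
g=cv2.cvtColor(I["top"],cv2.COLOR_RGB2GRAY).astype(float)
for lo,hi in ((225,262),(258,292)):
    pts=[]
    for u in list(range(372,425,3))+list(range(470,545,3)):
        col=cv2.GaussianBlur(g,(0,0),.8)[lo:hi,u]; d=np.abs(np.diff(col)); 
        # slot edge
        dark=np.where(col<70)[0]; 
        pts.append((u,lo,dark.min()+lo if lo==225 else None,dark.max()+lo if lo==258 else None))
    
    uv=[]
    for u,_,mn,mx in pts:
        e=mn if mn else mx
        # subpixel cross at 100
        if lo==225: v0=g[e-1,u];v1=g[e,u];vv=e-1+(v0-100)/(v0-v1)
        else:
            dk=[v for v in range(255,292) if g[v,u]<100 and g[v+1,u]>=100]; vv=dk[0]+(100-g[dk[0],u])/(g[dk[0]+1,u]-g[dk[0],u])
        uv.append((u,vv))
    W=atz("top",uv,39.4); p=np.polyfit(W[:,1],W[:,0],1); res=W[:,0]-np.polyval(p,W[:,1])
    print("edge",p,"angle",np.degrees(np.arctan(-p[0])),"x at y=-121.3",np.polyval(p,-121.3),res.std())
E
```

```text
{'side': np.int64(377), 'top': np.int64(498)}
('top',) [618.5 241.9  64.9] 119.7 0.12
('side',) [622.4 236.4  58.9] 123.2 0.111
('top', 'side') [617.9 241.5  63.9] 123.1 0.246
edge [-8.48378004e-02  5.01900361e+02] angle 4.849236101519425 x at y=-121.3 512.1911858444113 0.2887892477661957
edge [-8.33072165e-02  4.71908535e+02] angle 4.7621556204663875 x at y=-121.3 482.0136999392549 0.20470278150373913
```

View pics/p.png

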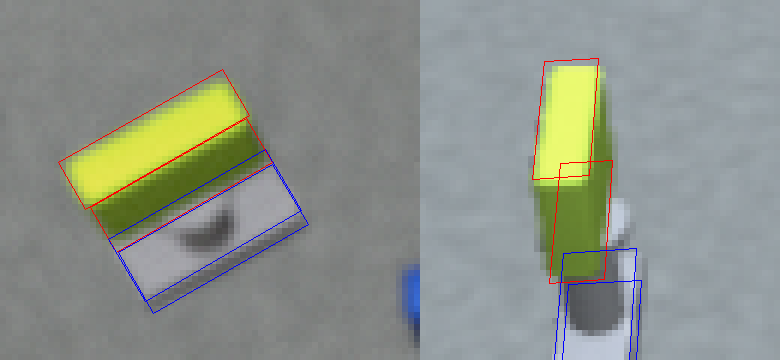

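```bash
cat >> h.py <<'E'
def Q(psi_deg):  # tool down, jaw axis at world angle psi
    f=np.radians((psi_deg+90)/2); return [0.0,float(np.cos(f)),float(np.sin(f)),0.0]
A=np.array([618.4,241.5]); PA=30.5
M=np.array([497.1,-121.3]); ZT=39.4; PM=4.8
DG=3.0   # grip this far above bar centre
E
python3 - <<'E'
from h import *
from cell import kin,monitor
for h in (0,180,-180):
    for z in (62,170):
        print("pick",h,z,np.round(r,2) if (r:=kin.ik([*A,z],Q(PA+h))) is not None else None)
    for tw in (0,90,-90):
        print("place",h,tw,np.round(r,2) if (r:=kin.ik([*M,ZT+32+DG-5],Q(PM+h+tw))) is not None else None)
    print("hi",np.round(kin.ik([*M,200],Q(PM+h)),2))
for n,uv in (("turq",(153,152)),("blue",(263,195)),("pin",(213,287))): print(n,atz("top",[uv],75))
E
```

```text
pick 0 62 None
pick 0 170 None
place 0 0 None
place 0 90 [ 0.07  0.31 -0.29  0.   -0.97 -1.55]
place 0 -90 [ 0.07  0.31 -0.29  0.   -0.97  1.59]Traceback (most recent call last):
  File "<stdin>", line 8, in <module>
    return _wrapfunc(a, 'round', decimals=decimals, out=out)
    return _wrapit(obj, method, *args, **kwds)
    result = getattr(arr, method)(*args, **kwds)
TypeError: unsupported operand type(s) for *: 'NoneType' and 'float'
```

```bash
python3 - <<'E'
from h import *
from cell import kin,monitor
f=lambda p,q: None if (r:=kin.ik(p,q)) is None else np.round(r,2)
for h in (180,):
    for z in (62,170,215):
        print("pick",h,z,f([*A,z],Q(PA+h)))
    for tw in (0,90,-90):
        print("place",h,tw,f([*M,ZT+32+DG-5],Q(PM+h+tw)))
    print("hi",f([*M,200],Q(PM+h)))
print("open start over", f([300,-300,245],Q(PA+180)))
for n,uv in (("turq",(153,152)),("blue",(263,195)),("pin",(213,287))): print(n,atz("top",[uv],75))
E
```

```text
pick 180 62 [ 0.61  0.58  0.13  0.   -1.12 -0.07]
pick 180 170 [ 0.61  0.51  0.3   0.   -1.36 -0.07]
pick 180 215 [ 0.61  0.49  0.39  0.   -1.46 -0.07]
place 180 0 [ 0.07  0.31 -0.29  0.   -0.97  0.02]
place 180 90 [ 0.07  0.31 -0.29  0.   -0.97  1.59]
place 180 -90 [ 0.07  0.31 -0.29  0.   -0.97 -1.55]
hi [ 0.07  0.2  -0.08  0.   -1.29  0.02]
open start over [-0.41  0.   -0.19  0.   -1.38  0.95]
turq [[642.9822461 323.5350696  75.       ]]
blue [[580.5318473  155.23290665  75.        ]]
pin [[443.91855607 220.03234413  75.        ]]
```

```bash
python3 - <<'E'
from h import *
from cell import robot,monitor,snapshot
q=Q(PA+180)
robot.movep([*A,215],q); robot.command_gripper(50)
print(robot.line_to([*A,100],vel=200), robot.line_to([*A,64+DG-5],vel=60,guard=6))
im=snapshot("side"); cv2.imwrite("pics/g1.png",im[:,:,::-1]); cv2.imwrite("pics/g1c.png",cv2.resize(im[200:360,120:320,::-1],None,fx=3,fy=3))
im=snapshot("top"); cv2.imwrite("pics/g1t.png",cv2.resize(im[100:260,120:320,::-1],None,fx=3,fy=3))
print(monitor.read_time_s(),monitor.read_force(),monitor.read_eef_pos())
E
```

```text
False False
5.6917 [-0.39108199 -0.09933289  0.36094989] [618.75770577 241.64151687  62.54488142]
```

View pics/g1c.png

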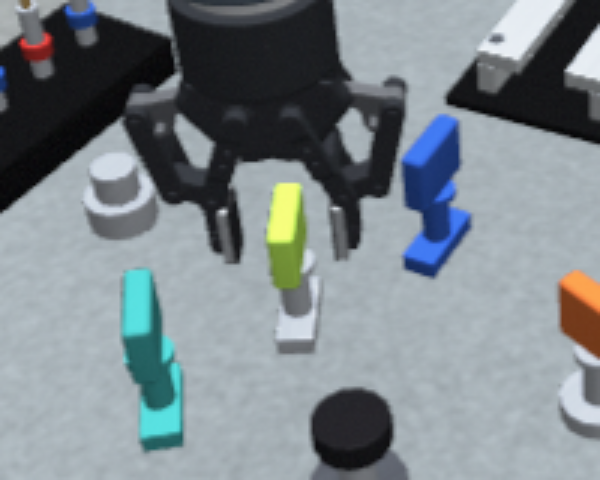

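View pics/g1t.png

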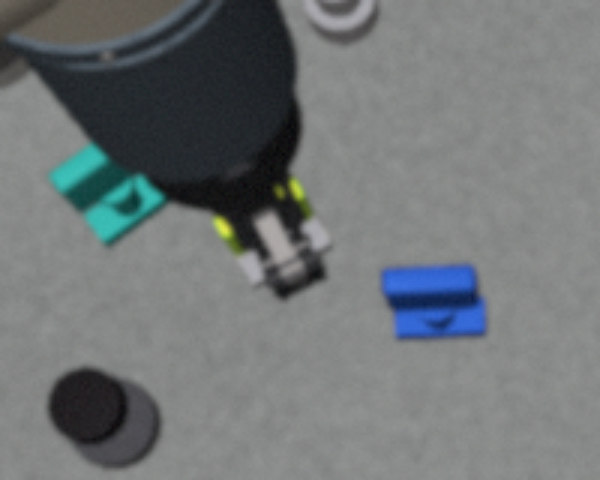

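The jaws straddle the lime bar symmetrically: in the side crop the pads are at x≈228 and x≈342 with the bar between them. In the top crop, both bar ends show evenly on either side of the finger. I'll grip and lift.

```bash
python3 - <<'E'
from h import *
from cell import robot,monitor,snapshot
robot.command_gripper(5,50); print(monitor.read_grip_width())
robot.line_to([*A,190],vel=150); print(monitor.read_grip_width(),monitor.read_force())
robot.movep([*M,190],Q(PM+180))
for c in("side","top"):
    im=snapshot(c); cv2.imwrite(f"pics/h_{c}.png",im[:,:,::-1])
print(monitor.read_time_s(),monitor.read_force(),monitor.read_eef_pos(),monitor.read_grip_width())
a=cv2.imread("pics/h_side.png")[60:260,260:460]
cv2.imwrite("pics/h_sc.png",cv2.resize(a,None,fx=3,fy=3))
E
```

```text
13.467847111929414
13.16068112876013 [ 0.93706711  0.06210565 -2.18344598]
8.625 [-0.31304846  0.11704387 -1.68743279] [ 497.77730239 -120.44732965  189.82740698] 12.997980271367302
```

View pics/h_sc.png

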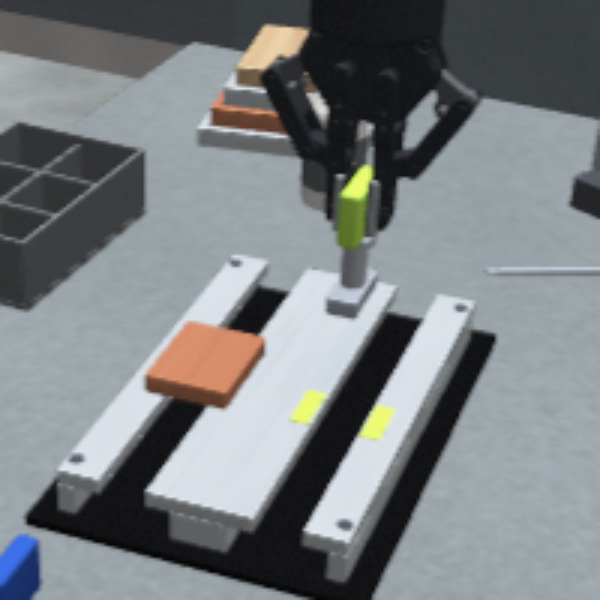

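View pics/h_top.png

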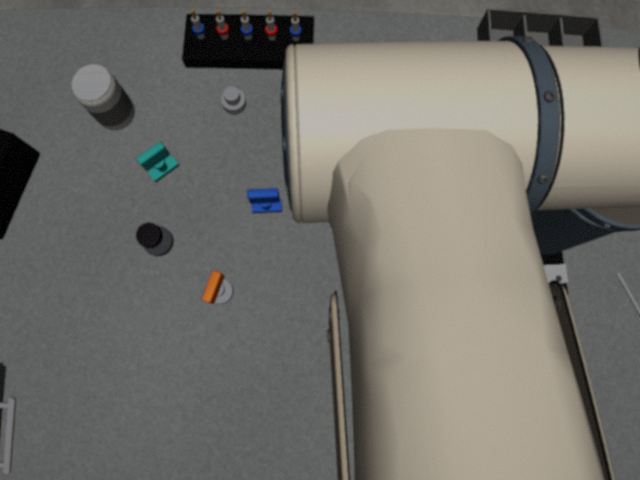

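```bash
python3 - <<'E'
from ov import *
im=cv2.imread("pics/h_side.png")[:,:,::-1].copy()
x,y=497.6,-120.6; a=np.radians(PM+90); z=189.8+5-3
S=boxsegs(x,y,z,a,46,14,36,(0,0,255))+boxsegs(x,y,z-58,a,48,20,12,(255,0,0))
crop(im,"side",S,(350,110,60,60),10,"pics/h_o.png")
E
```

```text
(no output)
```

View pics/h_o.png

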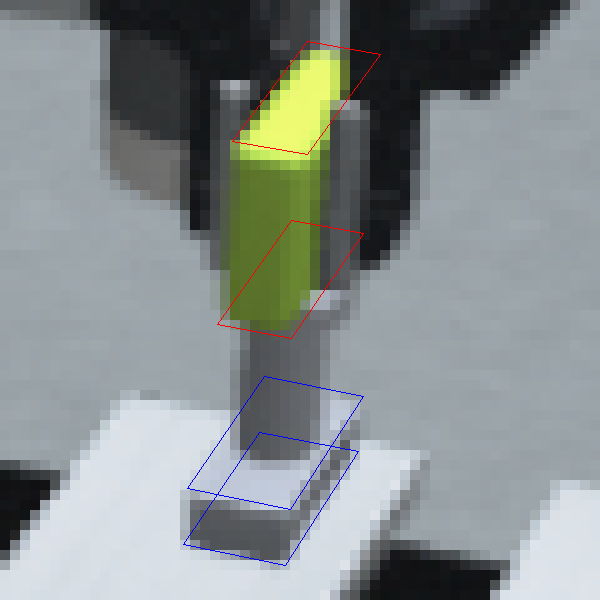

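The lime anchor hangs upright in the jaws and matches the model within about 1 px (foot bottom edge at crop (240,555)). I'll lower it into the slot with a force guard.

```bash
python3 - <<'E'
from h import *
from cell import robot,monitor,snapshot
robot.line_to([*M,112],vel=150); robot.dwell(.3)
print(monitor.read_eef_pos(),monitor.read_force())
g=robot.line_to([*M,78],vel=40,guard=8); print(g,monitor.read_eef_pos(),monitor.read_force())
if not g:
    g=robot.line_to([*M,60],vel=15,guard=8); print(g,monitor.read_eef_pos(),monitor.read_force())
im=snapshot("side"); cv2.imwrite("pics/l1.png",cv2.resize(im[100:260,280:440,::-1],None,fx=3.7,fy=3.7))
print(monitor.read_time_s(),monitor.read_grip_width())
E
```

```text
[ 497.5199244  -121.29403677  112.72752041] [ 0.18550524  0.435083   -1.79545146]
False [ 497.34118864 -121.34406057   78.26033708] [ 0.32573886  0.67492402 -0.67334514]
True [ 497.16255105 -121.38743601   70.27703849] [0.29970329 0.92199331 3.30965584]
11.3 13.354609324840604
```

View pics/l1.png

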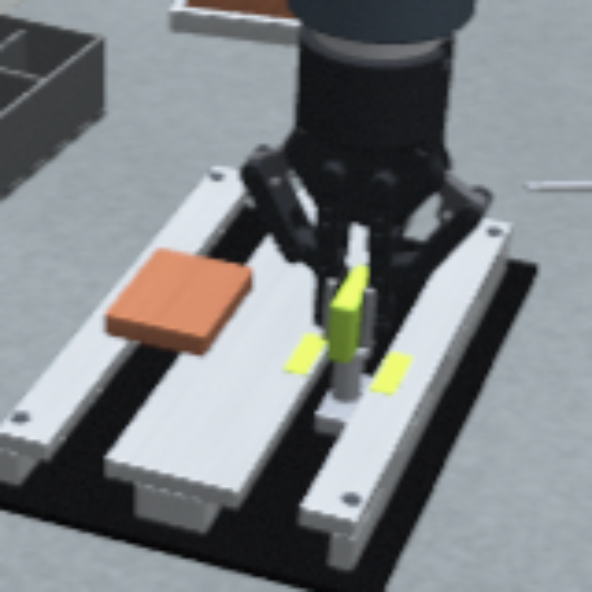

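The foot is in the slot between the lime marks (crop (340,410)). It made contact at TCP z=70.3 against 69.4 expected for the floor. Next I'll raise it 1 mm, twist it, and set it down again.

```bash
python3 - <<'E'
from h import *
from cell import robot,monitor,snapshot
robot.line_to([*M,71.3],vel=20)
for t in (30,60,90):
    robot.movep([*M,71.3],Q(PM+180+t)); print(t,monitor.read_force(),monitor.read_wrist_torque())
robot.dwell(.2)
g=robot.line_to([*M,66],vel=10,guard=4); print(g,monitor.read_eef_pos(),monitor.read_force(),monitor.read_qpos()[5],monitor.read_grip_width())
im=snapshot("side"); cv2.imwrite("pics/t1.png",cv2.resize(im[100:260,280:440,::-1],None,fx=3.7,fy=3.7))
print(monitor.read_time_s())
E
```

```text
30 [ 0.15792492 -0.08670279 -1.66273658] [-0.01641497  0.02483285  0.05062069]
60 [ 0.03912238  0.44385297 -1.76381906] [-0.0007622  -0.01650928 -0.0105037 ]
90 [-0.46015634 -0.16608177 -2.29283905] [-0.0085065  -0.01596412  0.06429576]
True [ 497.22277466 -121.34063817   70.2741522 ] [-0.93444593  0.3829546   4.51467118] 1.5869077280495938 13.612398290444506
13.7917
```

View pics/t1.png

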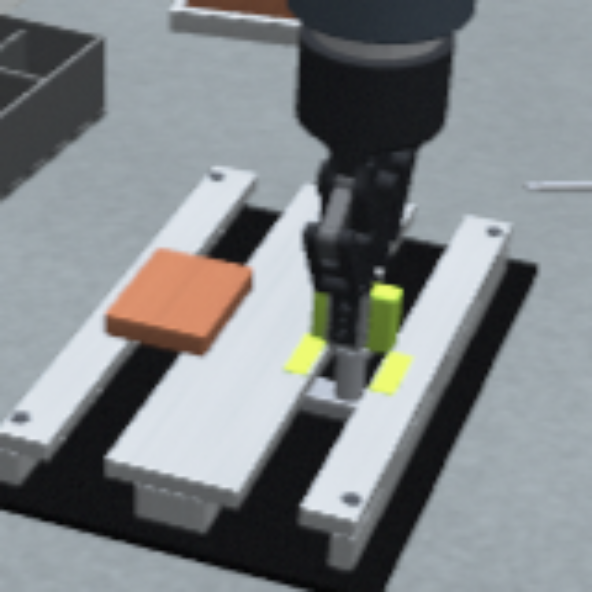

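The foot now lies crosswise under both lips (crop (330,395)) and rests on the floor. I'll release and back off.

```bash
python3 - <<'E'
from ov import *
from cell import robot,monitor,snapshot
robot.command_gripper(45); robot.dwell(.2)
robot.line_to([*M,110],vel=60,guard=15); robot.line_to([*M,230],vel=200)
robot.set_joints([-0.996,0.255,0.108,0,-1.424,-0.285]); robot.dwell(.3)
I={c:snapshot(c) for c in C}
print(monitor.read_time_s(),monitor.read_force())
for c in C: cv2.imwrite(f"pics/f_{c}.png",I[c][:,:,::-1])
m=np.array([*M,ZT]); a=np.radians(PM)
S=slotsegs(m,a,off=(16,))[2:]+boxsegs(*M,ZT+32,a,46,14,36,(0,0,255))
crop(I["top"],"top",S,(400,200,90,100),6,"pics/f1.png"); crop(I["side"],"side",S,(335,150,70,80),7,"pics/f2.png")
for c in C: print(c,[(int(n),np.round(p,1)) for n,p,_ in blobs(lime(I[c]))])
E
```

```text
18.2917 [-0.06778684  0.35586363  0.23630103]
side [(531, array([375.7, 187.2]))]
top [(776, array([449.7, 259.8]))]
```

View pics/f1.png

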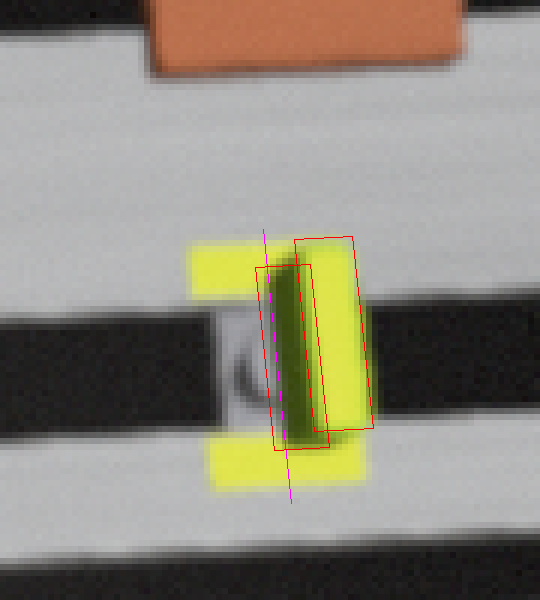

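View pics/f2.png

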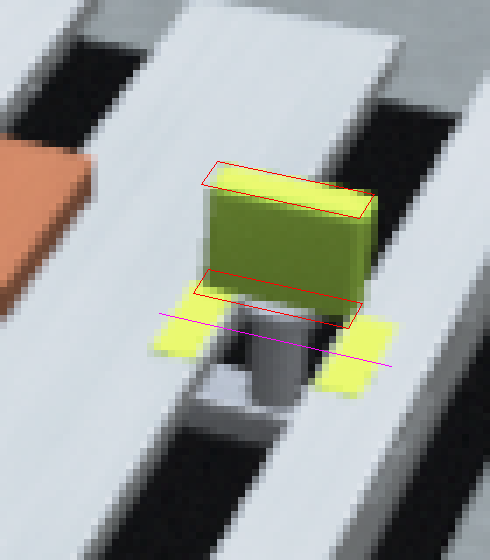

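View pics/f_top.png

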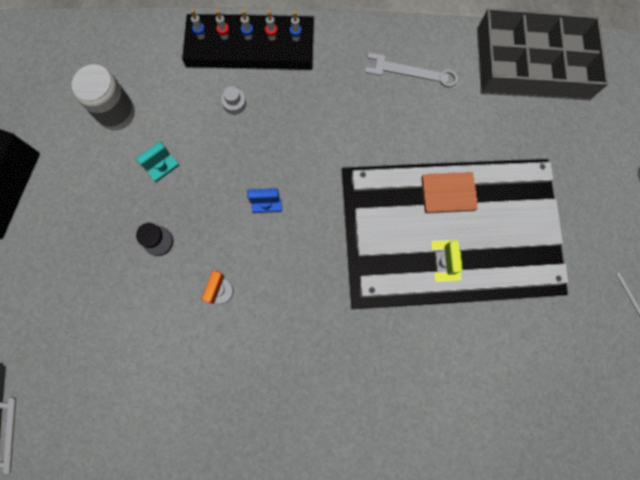

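The anchor stands upright with its bar crosswise between the marks, within about 2 px of the predicted pose in both views (top (452,258), side (375,187)). The pin at (213,287) and the blank at (450,192) have not moved.

```bash
python3 -c "
from cell import robot; print(robot.close_job())"
```

```text
the job is handed in; nothing more can be done
None
```

The lime T-foot anchor is in the marked slot, upright, with its foot locked crosswise under both lips. I let go of it and handed the job in at about 18 s of the 40 s allowed.

- **Lowering:** I lowered it with the foot lengthwise until it touched the slot floor, at TCP z 70.3 mm against 69.4 mm expected.
- **Twist:** I raised it 1 mm so it would turn freely, twisted it a quarter turn, and set it back down. It touched at 70.3 mm again.
- **Final pictures:** both cameras show it upright and crosswise between the lime marks, within about 2 px (roughly 2–3 mm) of the predicted pose. The pin, the copper blank and the blue and turquoise look-alikes show no visible movement.
- **Disagreement:** the two cameras differed on the anchor's starting pose by about 4° in yaw, and by 6–7 mm when I let its height vary. I used the top camera's fit, and the jaws straddled the bar evenly before closing.
- **Other checks:** none failed.

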